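# Fill the spice carousel and hold the marked jar to the front

## Task

First stand the spice jar with the red dot on its cap in the empty cup of the spice carousel; then turn the carousel until that jar stands right behind the red mark on the carousel's foot, which is its front. Keep hold of the jar or of the carousel with the gripper and finish like that, holding the carousel still, not letting go. Leave the other loose jar, the mug, the timer and the onion where they are.

Things in the scene. Friction and masses are not known exactly. Their poses are not given: they have to be found in the camera images.
- red_jar_mid (a point): the marked spice jar, loose: an upright cylinder 41 mm in diameter and 105 mm high, 0.08 to 0.15 kg, dark cap with a red dot (25 mm) on top. The point is its centre, 52.5 mm above its foot; z is along the jar, up. It stands on the worktop left or right of the carousel
- plain_jar_mid (a point): a second loose jar of the same size with a dark cap without a red dot, on the other side of the carousel: leave it alone. The point is its centre, 52.5 mm above its foot
- carousel_axis (a point): the carousel's vertical axis at worktop height. The foot is fixed; its x axis points from front to back: a white tongue with the red mark sticks out on its -x side (mark 138 mm from the axis, 6 mm high). On it turns a light wooden turntable, 226 mm in diameter, top 17 mm above the worktop, with four round cups a quarter turn apart, centres 78 mm from the axis, and a wing grip in the middle
- wing_grip (a point): centre of the wing grip on the axis, 106 mm above the worktop: a bar 12 mm thick (turntable's x), 40 mm long (turntable's y) and 26 mm high; its top is 119 mm above the worktop. It turns with the turntable
- empty_cup (a point): centre of the inner floor of the empty cup, 20 mm above the worktop, 78 mm from the axis; it turns with the turntable. The cup is 46 mm wide inside, flaring to 52 mm at the rim, 22 mm above this floor; the jar has 2.5 mm to spare all round. The other three cups hold jars of the same size, fixed in place, tops 125 mm above the worktop
- front_point (a point): where the floor centre of the empty cup must finally be: 78 mm from the axis towards the red mark, 20 mm above the worktop; fixed to the foot
- turntable (a joint): angle of the turntable on the foot, rad: 0 (or any whole turn) when the empty cup is exactly at the front; grows counter-clockwise seen from above. It turns freely on a bearing (friction about 0.025 N m, no spring, no stop within a turn either way)
- mug: white mug with spots, 78 mm wide, 114 mm over the handle, 93 mm high, behind the carousel to the left; origin at the underside. Leave it alone
- timer: red and white kitchen timer, 64 mm wide, 53 mm high; origin at the underside. Leave it alone
- onion: brown onion, 62 mm wide, 66 mm high; origin at the underside. Leave it alone

How it is judged (in metres and radians):
On the way, in this order (a step that is already met when the one before it is completed fails the run):
1. the jar with the red dot stands in the empty cup, on its floor, upright, the carousel not yet turned to the front (horizontal distance between red_jar_mid and empty_cup below 0.009 m and z of red_jar_mid in the frame of empty_cup below 0.058 m and angle between red_jar_mid's own z axis and vertical below 0.12 rad), for 0.2 s.
2. the carousel is turned so that this jar is at the front (horizontal distance between empty_cup and front_point below 0.012 m), for 0.2 s.
At the end, for the whole second after the job is handed in: The red-dot jar stands in its cup (centre within 9 mm, foot within 5.5 mm of the floor, upright within 0.12 rad), the cup is within 12 mm of the front point, the turntable is still (under 0.05 rad/s), and the fingers hold the jar or the turntable with its grip and jars (over 1 N) (all of step 1 and horizontal distance between empty_cup and front_point below 0.012 m and velocity of joint turntable between -0.05 and 0.05 rad/s and (contact force between the fingers and red_jar above 1 N or contact force between the fingers and turntable above 1 N)); the arm keeps its last pose, push and grip.
It fails at once if the plain jar is moved by more than 30 mm (distance of plain_jar_mid from where it was at the start of the episode above 0.03 m).
It fails at once if the mug is moved by more than 30 mm (distance of mug from where it was at the start of the episode above 0.03 m).
It fails at once if the timer is moved by more than 30 mm (distance of timer from where it was at the start of the episode above 0.03 m).
It fails at once if the onion is moved by more than 30 mm (distance of onion from where it was at the start of the episode above 0.03 m).
It also fails if it takes over 48 s, if anything falls off the work surface, if the arm or the gripper's body presses on something with over 40 N, if the wrist force passes 120 N, or if a joint passes its speed limit or range.

## Robot

A 6-joint arm with a two-finger parallel gripper is mounted at the origin on the work surface; the furniture and walls round the work are solid. World frame = base frame: x ahead of the robot, y to its left, z up, the work surface at z = 0. Lengths are in mm, angles in rad, forces in N, time in s.
With the tool pointing down it reaches from about 350 to 975 mm from the base axis. Payload 7.1 kg.
Tool frame: the origin (TCP) lies midway between the tips of the shut fingers; the grasp point (between the pads) lies 19 mm behind it; z points along the fingers, y is the line along which they close (so a half turn about z gives the same grasp; the last joint's range is limited). The gripper opens to 88 mm and grips with 3 to 60 N. Pads are 20 mm wide; open, the fingers measure 115 mm over their backs; the gripper's body (75 mm by 178 mm) begins 61 mm behind the grasp point.
Start: joints at [-1.134, 0.423, 1.63, -0, 1.089, -0.019], TCP at [275.127, -561.168, 222.675] pointing down, gripper open.
Joint ranges: [-3, 3], [-0.9, 2.11], [0.09, 2.58], [-1.31, 4.45], [0.11, 2.69], [-2.54, 2.54]. Speed limits (rad/s): [2.39, 2.39, 3.01, 3.14, 3.14, 3.14].

## Interface

Orientations are given as a rotation vector (axis times angle).
In Python, from workcell import ctrl gives the robot as it stands. The module is installed in compiled form; this text tells all that it offers.
- The arm moves only by the tool servo_tool, never from a script. Its argument "increments" is a list of rows, each a list of 7 numbers: the shift along the world's x, y, z in cm, then the turn, a rotation vector about the world's x, y, z in degrees, then the opening, from -1 (shut) to 1 (fully open). A call has 1 to 20 rows; each row is the pose to reach, as a shift and turn from the pose commanded when the call began; what a row does not reach only later rows make up. A row lasts 1/12 s, in which the tool goes at most 41.7 mm and 7.16 degrees, less where a joint would pass 70% of its speed; a pose out of reach is approached as far as the arm can. A call with a gripper value outside its range is refused whole. The fingers move at their own pace and stop on an object; the grip force is fixed at half the most. Time passes only in rows, so rows that repeat a pose let the fingers close. It gives the time, the measured TCP pose, the force, the opening and the grip force at its end, in the units of the state.
- ctrl.get_obs(): the state, without advancing time (a new reading comes with each control period).
- ctrl.get_image(name): name is "side" or "top"; returns a dict with "image" (400x640x3 uint8, red, green, blue), "fx", "fy", "cx", "cy" (pixels), "k1" (the pictures are not rectified: a ray, as slopes to the right and down, at radius r is drawn at 1 + k1 r^2 times it, then the intrinsics apply), "extrinsics" (4x4, takes a point from camera to world coordinates). Camera axes: x right, y up, looking along -z (the intrinsics and any distortion apply to the point x, -y, -z); pixel columns grow to the right and rows downward; lengths in mm; the calibration is good to about 2 mm. A picture is of the moment at which its call begins. There is no depth.
- ctrl.close_job(): hands the job in; it is judged then, once.
The state is a dict: "t": time; "qpos": joint angles; "qvel": joint speeds; "joint_torque": joint torques, N m; "ee_pos": TCP position; "orientation": TCP orientation; "ft_force": force on the tool from outside, world axes, zero at the start; "moment": the same for the moment, N m; "width": finger opening in mm; "grasp_force": force on a finger pad.
Only numpy, scipy, OpenCV 4.12 (cv2) and the standard library are available. Lean on these libraries where they do the work, as an engineer would, in place of code of your own. Each camera call takes 0.05 s, during which the arm holds its last target. There are 200 camera calls.

## Working session

There is one attempt and no reset: what is moved stays moved. The work goes in short steps, Python scripts to look and compute and a tool call to move; the robot and the scene stay as the last step left them, time stands still between calls to the robot, and variables do not carry over. Pictures are saved under pics/ and viewed, at most 10 in all, crops included, and the job is handed in when it is done.

Besides the shell and the picture viewer there is one more tool, called after "Request:" as name([rows], argument=value, ...), one row to a line, values as JSON. servo_tool: Moves the arm, as the interface text tells. Its arguments: {"type":"object","properties":{"increments":{"type":"array","items":{"type":"array","items":{"type":"number"}}}},"required":["increments"]}

```bash
mkdir -p pics
cat > h.py <<'E'
import numpy as np, cv2
from workcell import ctrl
def grab(n,f=None):
    d=ctrl.get_image(n); im=cv2.cvtColor(np.array(d["image"]),cv2.COLOR_RGB2BGR)
    if f: cv2.imwrite("pics/"+f,im)
    return d,im
def ray(d,u,v):
    x,y=(u-d["cx"])/d["fx"],(v-d["cy"])/d["fy"]
    K=np.eye(3); p=cv2.undistortPoints(np.array([[[x,y]]],float),K,np.array([d["k1"],0,0,0.]))[0,0]
    E=np.array(d["extrinsics"]); r=E[:3,:3]@np.array([p[0],-p[1],-1]); return E[:3,3],r/np.linalg.norm(r)
def onz(d,u,v,z):
    o,r=ray(d,u,v); return o+r*(z-o[2])/r[2]
def tri(a,b):
    (o1,r1),(o2,r2)=a,b
    A=np.stack([r1,-r2],1); s=np.linalg.lstsq(A,o2-o1,rcond=None)[0]
    p,q=o1+r1*s[0],o2+r2*s[1]; return (p+q)/2,np.linalg.norm(p-q)
def blobs(im,lo,hi,amin=8):
    hsv=cv2.cvtColor(im,cv2.COLOR_BGR2HSV); m=cv2.inRange(hsv,np.array(lo),np.array(hi))
    if lo[0]==0: m|=cv2.inRange(hsv,np.array((172,lo[1],lo[2])),np.array((180,hi[1],hi[2])))
    n,_,st,c=cv2.connectedComponentsWithStats(m)
    return [(c[i].round(1).tolist(),st[i].tolist()) for i in range(1,n) if st[i][4]>=amin]
E
python3 - <<'E'
from h import *
for n in("top","side"):
    d,im=grab(n,n+"0.png"); print(n,d["fx"],d["k1"],np.array(d["extrinsics"]).round(2).tolist()); 
    for b in blobs(im,(0,120,80),(8,255,255)): print(b, onz(d,*b[0],105).round(0),onz(d,*b[0],6).round(0))
o=ctrl.get_obs();print(o["t"],o["ee_pos"],o["orientation"],o["width"])
E
```

```text
top 370.30219007108917 -0.021474850307471326 [[0.02, 1.0, -0.07, 477.3], [-1.0, 0.02, -0.02, 14.85], [-0.02, 0.07, 1.0, 980.83], [0.0, 0.0, 0.0, 1.0]]
([448.6, 3.5], [417, 0, 61, 10, 405]) [1028. -275.  105.] [1090. -307.    6.]
([503.1, 8.7], [490, 0, 28, 20, 444]) [1017. -409.  105.] [1078. -457.    6.]
([509.0, 33.5], [497, 22, 25, 24, 463]) [ 953. -422.  105.] [1007. -471.    6.]
([107.7, 242.8], [96, 125, 24, 230, 2450]) [424. 541. 105.] [418. 600.   6.]
([600.1, 254.4], [563, 149, 77, 251, 13924]) [ 420. -624.  105.] [ 413. -696.    6.]
([461.4, 219.6], [456, 215, 11, 11, 92]) [ 495. -300.  105.] [ 498. -335.    6.]
([358.5, 239.5], [355, 236, 8, 8, 40]) [444. -59. 105.] [441. -67.   6.]
([252.8, 275.8], [240, 264, 25, 25, 438]) [354. 188. 105.] [341. 208.   6.]
([406.1, 281.8], [394, 270, 25, 25, 480]) [ 349. -170.  105.] [ 334. -191.    6.]
([634.7, 346.3], [629, 341, 11, 11, 53]) [ 210. -699.  105.] [ 180. -780.    6.]
([637.4, 361.6], [635, 358, 5, 9, 20]) [ 176. -705.  105.] [ 142. -786.    6.]
([627.7, 393.8], [619, 383, 21, 17, 208]) [ 103. -680.  105.] [  61. -759.    6
[... 1063 characters left out ...]
63. -569.  105.] [1491. -888.    6.]
([208.4, 138.8], [174, 114, 73, 50, 2109]) [1070. -251.  105.] [1261. -509.    6.]
([256.0, 144.2], [249, 136, 15, 16, 168]) [ 883. -269.  105.] [1038. -531.    6.]
([363.2, 156.0], [360, 155, 8, 3, 20]) [ 500. -310.  105.] [ 582. -580.    6.]
([254.1, 192.4], [233, 177, 45, 24, 349]) [678.  96. 105.] [794. -95.   6.]
([400.2, 197.8], [390, 190, 21, 16, 259]) [307. -33. 105.] [ 352. -250.    6.]
([355.6, 215.3], [352, 213, 8, 5, 24]) [383. 114. 105.] [442. -74.   6.]
([357.7, 262.8], [345, 248, 27, 28, 536]) [310. 316. 105.] [355. 166.   6.]
0.1 [ 274.92739214 -560.76998465  222.00141374] [-3.05911872e+00 -7.09493159e-01  4.45881168e-04] 87.65708695782465
```

View pics/top0.png

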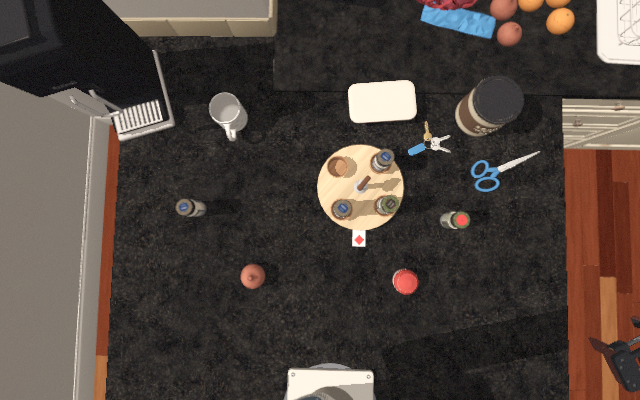

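View pics/side0.png

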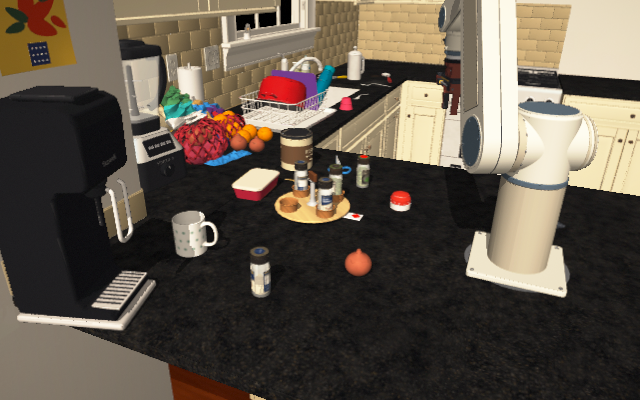

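The top view shows the red-dot cap at (461,220), the mark at (358.5,239.5), the turntable around (360,187) and the empty cup at (339,167). The plain jar is at (187,208). In the side view the dot is at (363,156), the mark at (356,215) and the empty cup at (289,204).

Run:
```python
from h import *
dt,it=grab("top"); ds,is_=grab("side")
R=lambda u,v:ray(dt,u,v); S=lambda u,v:ray(ds,u,v)
print("dot",tri(R(461.4,219.6),S(363.2,156.0)));mk,g=tri(R(358.5,239.5),S(355.6,215.3));print("mark",mk,g)
# turntable outline
def wood(im,box):
    x0,y0,x1,y1=box; hsv=cv2.cvtColor(im,cv2.COLOR_BGR2HSV); m=cv2.inRange(hsv,np.array((8,40,120)),np.array((28,200,255)))
    k=np.zeros_like(m);k[y0:y1,x0:x1]=m[y0:y1,x0:x1]
    c=max(cv2.findContours(k,cv2.RETR_EXTERNAL,cv2.CHAIN_APPROX_NONE)[0],key=cv2.contourArea); h=cv2.convexHull(c)[:,0,:]; return h
h=wood(it,(300,130,420,240)); P=np.array([onz(dt,*p,17)[:2] for p in h.astype(float)])
(c,r)=cv2.minEnclosingCircle(P.astype(np.float32)); print("table",c,r, len(h)); 
A=np.c_[2*P,np.ones(len(P))];s=np.linalg.lstsq(A,(P**2).sum(1),rcond=None)[0];print("lsq",s[:2],np.sqrt(s[2]+s[0]**2+s[1]**2))
h=wood(is_,(260,170,360,235)); e=cv2.fitEllipse(h.astype(np.float32)); P=np.array([onz(ds,*p,17)[:2] for p in h.astype(float)])
A=np.c_[2*P,np.ones(len(P))];s2=np.linalg.lstsq(A,(P**2).sum(1),rcond=None)[0];print("side lsq",s2[:2],np.sqrt(s2[2]+s2[0]**2+s2[1]**2))
print("axis-mark",np.linalg.norm(s[:2]-mk[:2]),np.arctan2(*(s[:2]-mk[:2])[::-1]))
a=cv2.resize(it[140:240,310:480],None,fx=4.5,fy=4.5,interpolation=cv2.INTER_CUBIC); cv2.imwrite("pics/crt.png",a)
b=cv2.resize(is_[145:230,265:380],None,fx=6,fy=6,interpolation=cv2.INTER_CUBIC); cv2.imwrite("pics/crs.png",b)
```

```text
dot (array([ 495.7551562 , -297.69456113,  109.77935434]), np.float64(0.809608068018652))
mark [440.2100035  -66.69281365   9.79985207] 1.132552987464002
table (583.2548217773438, -71.20233154296875) 119.41153717041016 42
lsq [580.52350197 -69.05285101] 114.14751746237113
side lsq [ 601.63973028 -128.03042192] 165.42260047384454
axis-mark 140.333344682603 -0.01681815982662158
```

View pics/crt.png

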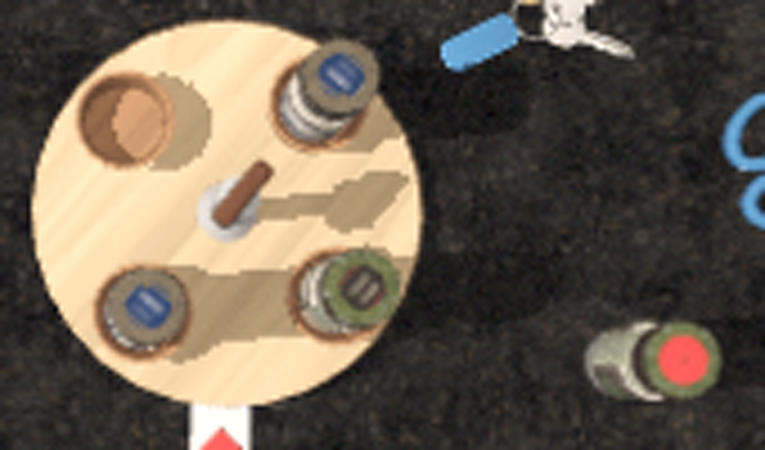

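View pics/crs.png

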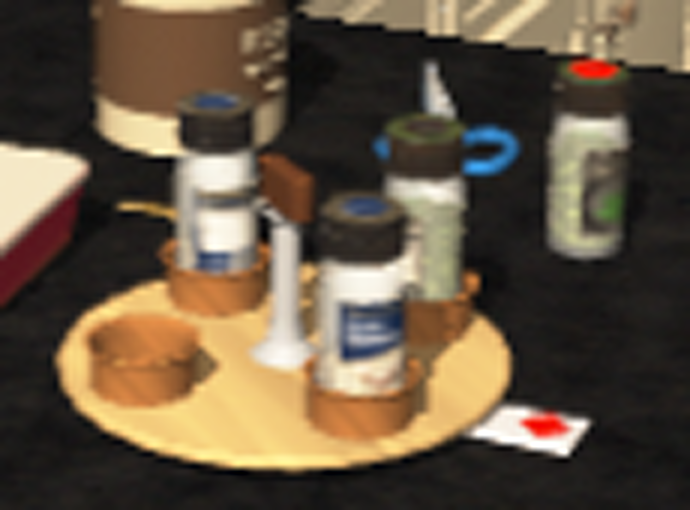

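The crops show the empty cup rim at about (338,166.7) top and (289.5,201.7) side. The wing bar points from there towards the back-right jar.

Run:
```python
from h import *
dt,it=grab("top"); ds,is_=grab("side")
R=lambda u,v:ray(dt,u,v); S=lambda u,v:ray(ds,u,v)
print("rim tri",tri(R(338,166.7),S(289.5,201.7)),"top z42",onz(dt,338,166.7,42),"side z42",onz(ds,289.5,201.7,42))
print("dot z105",onz(dt,461.4,219.6,105),onz(ds,363.2,156,105), "mark side",onz(ds,355.6,215.3,6),onz(dt,358.5,239.5,6))
print("wing",tri(R(310+243/4.5,140+192/4.5),S(265+288/6,145+182/6)))
# cup by brown rim contour in top image
hsv=cv2.cvtColor(it,cv2.COLOR_BGR2HSV);m=cv2.inRange(hsv,np.array((5,90,40)),np.array((15,255,215)));k=np.zeros_like(m);k[150:185,324:352]=m[150:185,324:352]
c=max(cv2.findContours(k,0,1)[0],key=cv2.contourArea);print(cv2.fitEllipse(c),cv2.boundingRect(c))
# three fixed jars tops at 125 (crop centres)
for u,v in((338,68),(146,302),(362,284)): print("jar",onz(dt,310+u/4.5,140+v/4.5,125).round(1))
```

```text
rim tri (array([625.43292983,  -9.51247251,  42.20080435]), np.float64(1.0915537064391587)) top z42 [625.97480136  -9.30968756  42.        ] side z42 [625.05543195  -9.96495567  42.        ]
dot z105 [ 495.47361649 -299.55385363  105.        ] [ 500.04266045 -310.46557624  105.        ] mark side [441.96604602 -74.16381296   6.        ] [440.60179128 -66.82171139   6.        ]
wing (array([577.4998363 , -69.59500972, 111.06054818]), np.float64(1.2063446956426855))
((337.6498718261719, 166.05490112304688), (20.461809158325195, 21.327600479125977), 76.92455291748047) (327, 156, 22, 22)
jar [ 641.9 -116.5  125. ]
jar [518.8 -18.9 125. ]
jar [ 530.1 -129.5  125. ]
```

Request:
servo_tool([
  [4,4,0,0,0,0,1],
  [8,8,0,0,0,0,1],
  [11,12,0,0,0,0,1],
  [14,16,0,0,0,0,1],
  [18,21,0,0,0,0,1],
  [22,26.2,0,0,0,0,1],
  [22,26.2,0,0,0,0,1],
  [22,26.2,0,0,0,0,1],
  [22,26.2,0,0,0,0,1],
  [22,26.2,0,0,0,0,1],
  [22,26.2,0,0,0,0,1],
  [22,26.2,0,0,0,0,1],
])

```text
t: 1.3
ee_pos: [494.3, -300.1, 222.6]
orientation: [3.061, 0.709, -0.001]
ft_force: [-1.4, 0.1, 1.3]
width: 87.6
grasp_force: 0.0
```

The measured points agree with each other and with the given sizes. The axis comes out near (579,-69) at 138 mm from the mark. The cup is near (627,-8.5), rim height 42. The front point is near (501,-67.7). Next I descend and grasp.

Request:
servo_tool([
  [0,0,-3.5,0,0,0,1],
  [0,0,-7,0,0,0,1],
  [0,0,-10,0,0,0,1],
  [0,0,-13,0,0,0,1],
  [0,0,-15,0,0,0,1],
  [0,0,-16.2,0,0,0,1],
  [0,0,-16.2,0,0,0,1],
  [0,0,-16.2,0,0,0,0.3],
  [0,0,-16.2,0,0,0,0],
  [0,0,-16.2,0,0,0,-0.2],
  [0,0,-16.2,0,0,0,-0.4],
  [0,0,-16.2,0,0,0,-1],
  [0,0,-16.2,0,0,0,-1],
  [0,0,-16.2,0,0,0,-1],
  [0,0,-16.2,0,0,0,-1],
  [0,0,-16.2,0,0,0,-1],
  [0,0,-16.2,0,0,0,-1],
])

```text
t: 2.72
ee_pos: [495.3, -299.2, 60.9]
orientation: [3.06, 0.71, 0.0]
ft_force: [-0.2, 0.4, 3.1]
width: 40.3
grasp_force: 30.0
```

Run:
```python
from h import *
d,im=grab("side"); cv2.imwrite("pics/g.png",cv2.resize(im[60:260,230:450],None,fx=2.7,fy=2.7))
o=ctrl.get_obs();print(o["t"],o["ee_pos"],o["width"],o["grasp_force"])
```

```text
2.7667 [ 495.30518432 -299.1778145    60.91547324] 40.13524836580499 29.981887000612915
```

View pics/g.png

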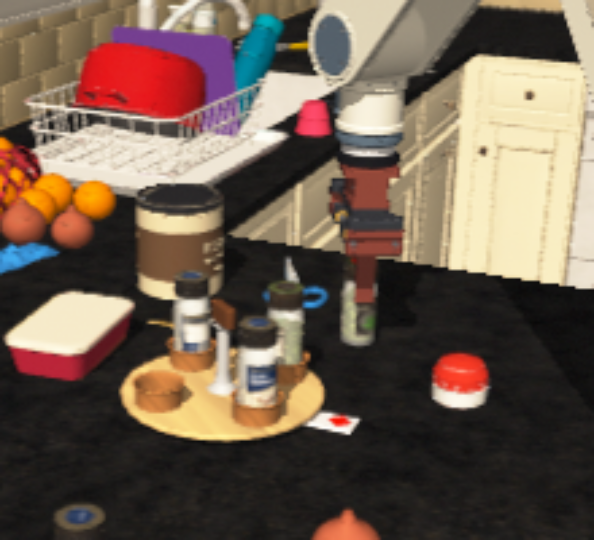

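The jar is gripped upright near its top, with 40 mm opening and 30 N. I lift it, carry it over and stop above the cup.

Request:
servo_tool([
  [0,0,2.5,0,0,0,-1],
  [0,0,6,0,0,0,-1],
  [0,0,9.5,0,0,0,-1],
  [0,0,13,0,0,0,-1],
  [0.3,0.7,16,0,0,0,-1],
  [1.5,3.3,16,0,0,0,-1],
  [3,6.6,16,0,0,0,-1],
  [4.5,9.9,16,0,0,0,-1],
  [6,13.2,16,0,0,0,-1],
  [7.5,16.5,16,0,0,0,-1],
  [9,19.8,16,0,0,0,-1],
  [10.5,23.1,16,0,0,0,-1],
  [12,26.4,16,0,0,0,-1],
  [12.8,28.2,16,0,0,0,-1],
  [13.2,29.1,16,0,0,0,-1],
  [13.2,29.1,14,0,0,0,-1],
  [13.2,29.1,11,0,0,0,-1],
  [13.2,29.1,8,0,0,0,-1],
  [13.2,29.1,6,0,0,0,-1],
  [13.2,29.1,6,0,0,0,-1],
])

```text
t: 4.43
ee_pos: [623.3, -8.8, 115.8]
orientation: [-3.059, -0.709, 0.014]
ft_force: [-0.9, 0.3, -1.2]
width: 40.2
grasp_force: 30.0
```

Run:
```python
from h import *
d,im=grab("side"); cv2.imwrite("pics/a.png",cv2.resize(im[130:240,255:375],None,fx=5,fy=5,interpolation=cv2.INTER_CUBIC))
o=ctrl.get_obs();print(o["t"],o["ee_pos"],o["width"],o["grasp_force"],o["ft_force"])
```

```text
4.4833 [624.88495894  -8.86334462 118.2795718 ] 40.632558202819084 29.977892003953457 [ 0.39985781  0.14897918 -1.39466914]
```

View pics/a.png

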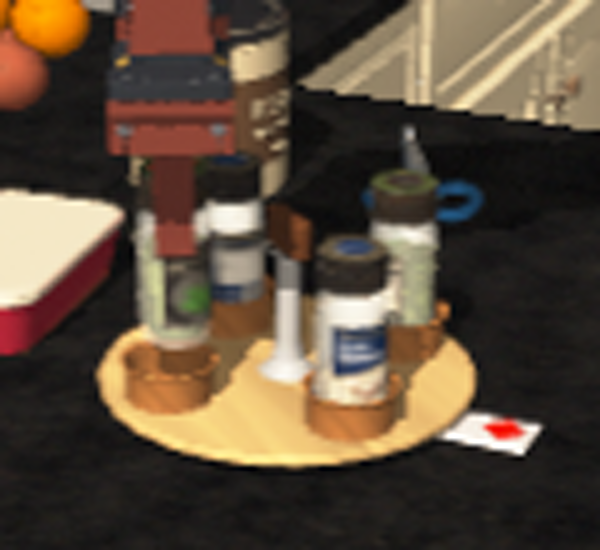

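The jar hangs upright over the cup, its foot near (290.3,198) and the rim centre near (289,202). The arm was still settling 2 mm in -x, which explains the offset. I let it settle and lower it in slowly.

Request:
servo_tool([
  [0,0,0,0,0,0,-1],
  [0,0,0,0,0,0,-1],
  [0,0,0,0,0,0,-1],
  [0,0,-0.5,0,0,0,-1],
  [0,0,-1,0,0,0,-1],
  [0,0,-1.4,0,0,0,-1],
  [0,0,-1.8,0,0,0,-1],
  [0,0,-2.1,0,0,0,-1],
  [0,0,-2.4,0,0,0,-1],
  [0,0,-2.4,0,0,0,-1],
  [0,0,-2.4,0,0,0,-1],
])

```text
t: 5.4
ee_pos: [627.0, -8.1, 96.4]
orientation: [-3.06, -0.71, 0.001]
ft_force: [-0.3, -0.3, -1.3]
width: 40.6
grasp_force: 30.0
```

Request:
servo_tool([
  [0,0,-0.2,0,0,0,-1],
  [0,0,-0.4,0,0,0,-1],
  [0,0,-0.6,0,0,0,-1],
  [0,0,-0.8,0,0,0,-1],
  [0,0,-0.8,0,0,0,-1],
  [0,0,-0.8,0,0,0,-1],
])

```text
t: 5.9
ee_pos: [627.0, -8.2, 88.5]
orientation: [-3.06, -0.71, 0.001]
ft_force: [0.0, 0.4, -1.7]
width: 40.5
grasp_force: 30.0
```

Request:
servo_tool([
  [0,0,-0.2,0,0,0,-1],
  [0,0,-0.4,0,0,0,-1],
  [0,0,-0.6,0,0,0,-1],
  [0,0,-0.7,0,0,0,-1],
  [0,0,-0.7,0,0,0,-1],
  [0,0,-0.7,0,0,0,-1],
])

```text
t: 6.4
ee_pos: [627.1, -8.2, 81.5]
orientation: [-3.06, -0.71, 0.0]
ft_force: [0.0, -0.1, -1.8]
width: 40.4
grasp_force: 30.0
```

Run:
```python
from h import *
d,im=grab("side"); cv2.imwrite("pics/b.png",cv2.resize(im[130:240,255:375],None,fx=5,fy=5,interpolation=cv2.INTER_CUBIC))
```

```text
(no output)
```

View pics/b.png

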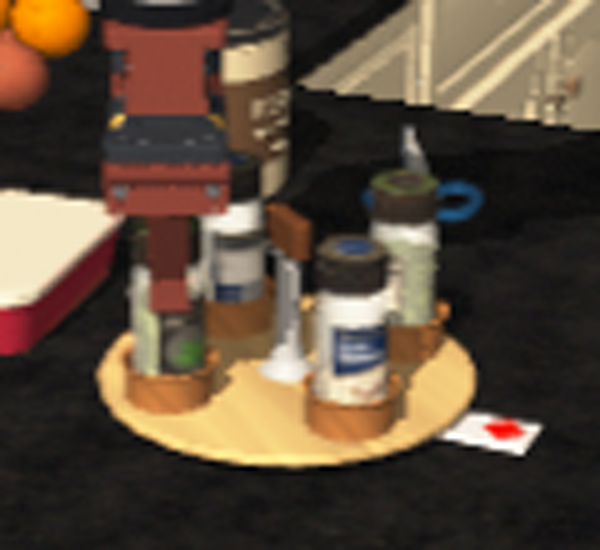

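The jar now sits inside the cup, upright. I press it gently until it touches the floor.

Request:
servo_tool([
  [0,0,-0.1,0,0,0,-1],
  [0,0,-0.1,0,0,0,-1],
  [0,0,-0.2,0,0,0,-1],
  [0,0,-0.2,0,0,0,-1],
  [0,0,-0.2,0,0,0,-1],
])

```text
t: 6.87
ee_pos: [628.1, -8.4, 80.9]
orientation: [3.06, 0.71, 0.003]
ft_force: [-1.8, -0.5, 6.5]
width: 40.5
grasp_force: 30.0
```

Floor contact is there: the vertical force rose by about 8 N. I work out the arc to the front, counter-clockwise 128° about (579,-69).

Run:
```python
import numpy as np
def seg(a,b,n):
    t=np.radians(np.linspace(a,b,n+1)); print([[round(x,2),round(y,2)] for x,y in zip(7.8*(np.cos(t[1:])-np.cos(t[0])),7.8*(np.sin(t[1:])-np.sin(t[0])))])
seg(51.6,115.4,18);seg(115.4,179.2,17)
```

```text
[[np.float64(-0.39), np.float64(0.29)], [np.float64(-0.79), np.float64(0.55)], [np.float64(-1.21), np.float64(0.79)], [np.float64(-1.64), np.float64(1.0)], [np.float64(-2.09), np.float64(1.18)], [np.float64(-2.55), np.float64(1.34)], [np.float64(-3.01), np.float64(1.47)], [np.float64(-3.48), np.float64(1.57)], [np.float64(-3.96), np.float64(1.64)], [np.float64(-4.44), np.float64(1.68)], [np.float64(-4.93), np.float64(1.69)], [np.float64(-5.41), np.float64(1.67)], [np.float64(-5.89), np.float64(1.62)], [np.float64(-6.36), np.float64(1.54)], [np.float64(-6.83), np.float64(1.43)], [np.float64(-7.3), np.float64(1.29)], [np.float64(-7.75), np.float64(1.13)], [np.float64(-8.19), np.float64(0.93)]]
[[np.float64(-0.45), np.float64(-0.23)], [np.float64(-0.89), np.float64(-0.5)], [np.float64(-1.31), np.float64(-0.79)], [np.float64(-1.71), np.float64(-1.11)], [np.float64(-2.09), np.float64(-1.45)], [np.float64(-2.44), np.float64(-1.82)], [np.float64(-2.77), np.float64(-2.21)], [np.float64(-3.08), np.float64(-2.62)], [np.float64(-3.35), np.float64(-3.05)], [np.float64(-3.6), np.float64(-3.5)], [np.float64(-3.82), np.float64(-3.96)], [np.float64(-4.0), np.float64(-4.43)], [np.float64(-4.16), np.float64(-4.92)], [np.float64(-4.28), np.float64(-5.42)], [np.float64(-4.37), np.float64(-5.92)], [np.float64(-4.43), np.float64(-6.43)], [np.float64(-4.45), np.float64(-6.94)]]
```

Request:
servo_tool([
  [0,0,0.05,0,0,0,-1],
  [-0.2,0.15,0.1,0,0,0,-1],
  [-0.4,0.3,0.1,0,0,0,-1],
  [-0.8,0.55,0.1,0,0,0,-1],
  [-1.2,0.8,0.1,0,0,0,-1],
  [-1.65,1.0,0.1,0,0,0,-1],
  [-2.1,1.2,0.1,0,0,0,-1],
  [-2.55,1.35,0.1,0,0,0,-1],
  [-3.0,1.45,0.1,0,0,0,-1],
  [-3.5,1.55,0.1,0,0,0,-1],
  [-3.95,1.65,0.1,0,0,0,-1],
  [-4.45,1.7,0.1,0,0,0,-1],
  [-4.95,1.7,0.1,0,0,0,-1],
  [-5.4,1.65,0.1,0,0,0,-1],
  [-5.9,1.6,0.1,0,0,0,-1],
  [-6.35,1.55,0.1,0,0,0,-1],
  [-6.85,1.45,0.1,0,0,0,-1],
  [-7.3,1.3,0.1,0,0,0,-1],
  [-7.75,1.15,0.1,0,0,0,-1],
  [-8.2,0.95,0.1,0,0,0,-1],
])

```text
t: 8.53
ee_pos: [545.0, 1.4, 80.9]
orientation: [-3.06, -0.71, -0.002]
ft_force: [1.8, -0.6, 5.1]
width: 40.4
grasp_force: 30.0
```

Request:
servo_tool([
  [-0.45,-0.25,0,0,0,0,-1],
  [-0.9,-0.5,0,0,0,0,-1],
  [-1.3,-0.8,0,0,0,0,-1],
  [-1.7,-1.1,0,0,0,0,-1],
  [-2.1,-1.45,0,0,0,0,-1],
  [-2.45,-1.8,0,0,0,0,-1],
  [-2.75,-2.2,0,0,0,0,-1],
  [-3.1,-2.6,0,0,0,0,-1],
  [-3.35,-3.05,0,0,0,0,-1],
  [-3.6,-3.5,0,0,0,0,-1],
  [-3.8,-3.95,0,0,0,0,-1],
  [-4.0,-4.45,0,0,0,0,-1],
  [-4.15,-4.9,0,0,0,0,-1],
  [-4.3,-5.4,0,0,0,0,-1],
  [-4.35,-5.9,0,0,0,0,-1],
  [-4.4,-6.3,0,0,0,0,-1],
  [-4.45,-6.65,0,0,0,0,-1],
  [-4.45,-6.9,0,0,0,0,-1],
  [-4.45,-6.9,0,0,0,0,-1],
  [-4.45,-6.9,0,0,0,0,-1],
])

```text
t: 10.2
ee_pos: [500.0, -67.6, 80.8]
orientation: [-3.06, -0.709, 0.001]
ft_force: [-0.6, -0.6, 9.2]
width: 40.6
grasp_force: 30.0
```

Request:
servo_tool([
  [0,0,0,0,0,0,-1],
  [0,0,0,0,0,0,-1],
  [0,0,0,0,0,0,-1],
  [0,0,0,0,0,0,-1],
  [0,0,0,0,0,0,-1],
  [0,0,0,0,0,0,-1],
])

```text
t: 10.7
ee_pos: [500.0, -67.5, 80.8]
orientation: [-3.06, -0.709, 0.001]
ft_force: [-0.1, -0.7, 8.3]
width: 40.5
grasp_force: 30.0
```

Run:
```python
from h import *
d,im=grab("side"); a=cv2.resize(im[130:240,255:375],None,fx=3.3,fy=3.3,interpolation=cv2.INTER_CUBIC)
d2,t=grab("top"); b=cv2.resize(t[135:255,300:420],(363,363),interpolation=cv2.INTER_CUBIC)
b=b[:,:]; c=np.zeros((363,a.shape[1]+363,3),np.uint8); c[:363,:a.shape[1]]=a[:363]; c[:,a.shape[1]:]=b; cv2.imwrite("pics/c.png",c)
print(a.shape); o=ctrl.get_obs();print(o["t"],o["ee_pos"],o["ft_force"],o["grasp_force"])
```

```text
(363, 396, 3)
10.8 [500.03842642 -67.48004175  80.85152936] [-0.73464199 -0.88657808  8.36987104] 29.98775850981474
```

View pics/c.png

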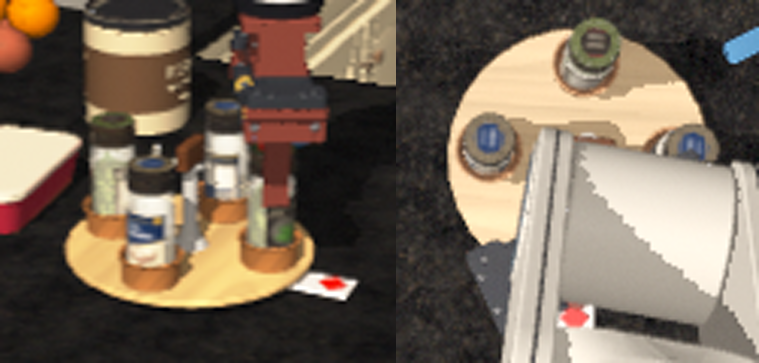

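The side view shows the jar seated upright in the front cup beside the mark. I check the turntable angle from the opposite jar's cap (366.4,147.6) and the left jar's cap (330.4,180.5), then hand in if it agrees.

Run:
```python
from h import *
d,_=grab("top"); ax=np.array([579,-69.])
p=onz(d,366.4,147.6,125)[:2]-ax; q=onz(d,330.4,180.5,125)[:2]-ax
a=np.degrees(np.arctan2(p[1],p[0])),np.degrees(np.arctan2(q[1],q[0]))-90
print(p,q,a); o=ctrl.get_obs(); print(o["ft_force"],o["grasp_force"])
if abs(np.mean(a))<6: print(ctrl.close_job())
```

```text
[79.96581518 -3.78380572] [ 1.17389402 78.97021852] (np.float64(-2.709089059330963), np.float64(-0.8516402872588031))
[-0.21170617  0.27705346  7.22529666] 29.987734858877957
the job is handed in; nothing more can be done
None
```

The red-dot jar stands in its cup, turned to the front mark within about 1–2° (roughly 2 mm at the cup, 12 mm allowed), held still by the gripper at 30 N; the job was handed in at about 11 s, with no verdict shown.

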